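# Log a dried test plate at the code reader

### The job

Log the dried test plate lying on the teal mat: on the reader's key box press the white key (lamp), then the blue key (new record), then the green key (read), each fully down, one at a time, and never the red one. Then pick up the plate that has the frosted, notched end, gripping it by its clear end with the fingers off the frosted end, and finish while still holding it steady and level in front of the reader, label up, frosted end pointing at the reader and the label centred about 12 cm out from the lens on the line it looks along. Do not bump the reader, and leave the spare plate and the other things on the bench where they are.

Things in the scene. Friction and masses are not known exactly. Their poses are not given: they have to be found in the camera images.
- plate: glass plate, 100 x 40 x 6 mm, about 60 g, label up on the mat. Origin: centre of underside; x along its length to the frosted end, z out of the label face. x -50..+22 mm is clear (dark grey film 34 x 30 mm mid-plate); +22..+50 is frosted white with the label, a white square with dot code, on the top face. An 8 x 8 mm notch is cut from its (+x, +y) corner: far left if the frosted end points away.
- plate_label (a point): centre of the label area of the plate, on its upper face, 34 mm from the plate's centre towards the frosted end; axes as the plate's
- plate_grip (a point): where to grip the plate: in the clear end, at half its thickness, 30 mm from the plate's centre away from the frosted end (64 mm from the label); the fingers close across the 40 mm width; axes as the plate's
- mat: teal rubber mat, 170 (x) x 270 (y) x 3 mm, fixed on the bench; origin at the centre of its underside; the two plates lie on it side by side along its y, in either order. Its place and the key box's place (left or right of the reader) may be swapped.
- key_white (a joint): travel of the white key, m: 0 up, 0.006 fully down (counts as pressed beyond 0.004); springs back; fully down takes 5 N. Lamp.
- key_blue (a joint): travel of the blue key, m: 0 up, 0.006 fully down (counts as pressed beyond 0.004); springs back; fully down takes 5 N. New record.
- key_green (a joint): travel of the green key, m: 0 up, 0.006 fully down (counts as pressed beyond 0.004); springs back; fully down takes 5 N. Read.
- key_red (a joint): travel of the red key, m: 0 up, 0.006 fully down (counts as pressed beyond 0.004); springs back; fully down takes 5 N. Stop: never press it.
- key_white_top (a point): centre of the top of the white key, a round cap of 23 mm diameter, 63 mm above the bench at rest, 6 mm proud of its black 39 mm collar; pressed straight down. Four keys in a row, 46 mm apart, in the order white, blue, green, red from the +y (robot's left) to the -y end of a cream box, 120 x 200 x 45 mm, with a teal top.
- key_blue_top (a point): centre of the top of the blue key, a round cap of 23 mm diameter, 63 mm above the bench at rest, 6 mm proud of its black 39 mm collar; pressed straight down. Four keys in a row, 46 mm apart, in the order white, blue, green, red from the +y (robot's left) to the -y end of a cream box, 120 x 200 x 45 mm, with a teal top.
- key_green_top (a point): centre of the top of the green key, a round cap of 23 mm diameter, 63 mm above the bench at rest, 6 mm proud of its black 39 mm collar; pressed straight down. Four keys in a row, 46 mm apart, in the order white, blue, green, red from the +y (robot's left) to the -y end of a cream box, 120 x 200 x 45 mm, with a teal top.
- key_red_top (a point): centre of the top of the red key, a round cap of 23 mm diameter, 63 mm above the bench at rest, 6 mm proud of its black 39 mm collar; pressed straight down. Four keys in a row, 46 mm apart, in the order white, blue, green, red from the +y (robot's left) to the -y end of a cream box, 120 x 200 x 45 mm, with a teal top.
- reader: reader stand, fixed: dark base 110 (x) x 150 (y) x 12 mm with a steel post (16 mm thick, 312 mm high, 20 mm behind the base's centre) carrying the reader head. Origin: centre of the base's underside; z up; -x points from the stand to where plates are presented, roughly to the robot. The reading point, 120 mm out from the lens, lies at (-190, 0, 130) mm in this frame.
- reader_head: reader head: dark box 46 x 58 x 85 mm with a lens barrel, fixed on the stand. Origin: centre of the lens face, at (-105, 0, 215) mm in the stand's frame. Its z axis is the line of sight, out of the lens, 45 degrees down and towards the stand's -x; y is level, as the stand's y. A level plate with its frosted end towards the stand is read well.
- spare_plate: bystander: plain clear glass plate, 100 x 40 x 6 mm, no frosted end, notch or film, on the mat beside the test plate; origin at the centre of its underside, x along its length
- tube_rack: bystander: orange rack of capped tubes, 90 x 160 mm, 140 mm high, at the far right; origin under its centre
- reagent_bottle: bystander: clear bottle with blue cap, 86 mm diameter, 179 mm high, at the back; origin under its centre
- mug: bystander: white mug, 80 mm diameter, 85 mm high; origin under its centre
- beaker: bystander: glass beaker, 68 mm diameter, 85 mm high, at the left; origin under its centre
- sample_jar: bystander: small jar with white cap, 52 mm diameter, 65 mm high, at the back right; origin under its centre
- spatula: bystander: flat steel micro-spatula, 144 x 11 x 4 mm, lying on the bench in front of the reader between mat and key box; origin at its middle, x along it
Mind the look-alikes: they are no part of the job. What is shaped like the plate but purple is not meant. What is shaped like the part that bears key_white but pink is not meant.

How it is judged:
By the outcome, as a careful person would: the job done as asked, in the order asked, and still so for the second after the job is handed in, while the arm keeps its last pose, push and grip.
It also fails if it takes over 54 s, if anything falls off the work surface, if the arm or the gripper's body presses on something with over 40 N, if the wrist force passes 120 N, or if a joint passes its speed limit or range.

### The arm

A 6-joint arm with a two-finger parallel gripper is mounted at the origin on the work surface. World frame = base frame: x ahead of the robot, y to its left, z up, the work surface at z = 0. Lengths are in mm, angles in rad, forces in N, time in s.
With the tool pointing down it reaches from about 375 to 900 mm from the base axis. Payload 3.1 kg.
Tool frame: the origin (TCP) lies midway between the tips of the shut fingers; the grasp point (between the pads) lies 19 mm behind it; x points along the fingers, z is the direction in which the jaws open and shut, and the axes are right-handed (so a half turn about x gives the same grasp; the last joint's range is limited). The gripper opens to 87 mm and grips with 3 to 60 N. Pads are 19 mm wide; open, the fingers measure 117 mm over their backs; the gripper's body (75 mm by 190 mm) begins 51 mm behind the grasp point.
Start: joints at [-1.468, 0.527, 1.433, -0, 1.181, -0.178], TCP at [173.227, -600.491, 222.548] pointing down, gripper open.
Joint ranges: [-3.08, 3.08], [-0.75, 2.2], [0.22, 2.44], [-1.43, 4.57], [0, 2.65], [-2.85, 2.85]. Speed limits (rad/s): [2.79, 2.79, 3.14, 3.14, 3.14, 3.14].

### API

Orientations are given as a 3x3 rotation matrix whose columns are the frame's x, y, z axes.
In Python, from station import robot gives the robot as it stands.
- The arm moves only by the shell command python3 -m creep 'ROWS'. ROWS is JSON, a list that holds one entry, the list of rows, each a list of 7 numbers: the shift along the world's x, y, z in units of 25 mm (1.0 is 25 mm), then the turn, a rotation vector about the world's x, y, z in degrees, then the finger opening in mm, from 0 to 87. In form: [[[tx, ty, tz, wx, wy, wz, hand], ...]]. A call has 1 to 10 rows; each row shifts and turns the pose as measured when the row begins; what a row does not reach is not made up. A row lasts 1/8 s, in which the tool goes at most 62.5 mm and 10.7 degrees, less where a joint would pass 70% of its speed; a pose out of reach is approached as far as the arm can. A call is refused whole if a number of a shift passes 1 or a number of a turn 10.7, either way. A call with a gripper value outside its range is refused whole. The fingers move at their own pace and stop on an object; the grip force is fixed at half the most. Time passes only in rows, so rows that do not move let the fingers close. It gives the time, the measured TCP pose, the force and the opening at its end, in the units of the state.
- robot.read_state(): the state, without advancing time (a new reading comes with each control period).
- robot.grab_frame(name): name is "scene" or "side" or "wrist"; returns a dict with "img" (384x512x3 uint8, red, green, blue), "fx", "fy", "cx", "cy" (pixels), "rvec" (rotation vector, rad) and "tvec" (3), from world to camera coordinates, as OpenCV has them; the wrist camera has in their place "hand_eye" (4x4, takes a point from camera to tool coordinates, whose origin is the TCP and whose axes are the tool frame's). Camera axes: x right, y down, z forward; pixel columns grow to the right and rows downward; lengths in mm; the calibration is good to about 2 mm. A picture is of the moment at which its call begins: read the wrist's pose just before it. There is no depth.
- robot.close_job(): hands the job in, once; it reports no verdict.
Trained networks look in the newest picture that a camera, given by its name, has taken for a name from the list of things; names that differ only in an ending like _2 or _b are one class to them, and where a whole thing is asked for, a point or a joint stands for the part that bears it (a point fixed in the world has none). Each returns a list of dicts, best first, with "score" (0 to 1); they miss things now and then, are a little off and sometimes report something else, mostly with a low value. They report only what shows in the picture. A call takes as long as a camera call. They do not tell look-alikes from the thing itself.
- robot.look_for(camera, name): "at" ([x, y, z] in mm, in world coordinates, good to about 4 mm: the middle of the surface that is visible of it).
- robot.silhouettes(camera, name): "region" (384x512 bool, what is visible of it).
- robot.mark_of(camera, name): "at" ([x, y, z] in mm, in world coordinates, good to about 4 mm: a listed point, or the origin of a listed thing).
The state is a dict: "time_s": time; "qpos": joint angles; "joint_vel": joint speeds; "joint_efforts": joint torques, N m; "tcp_pos": TCP position; "eef_rot": TCP orientation; "ft_force": force on the tool from outside, world axes, zero at the start; "moment": the same for the moment, N m; "opening": finger opening in mm.
Only numpy, scipy, OpenCV 4.12 (cv2) and the standard library are available. Lean on these libraries where they do the work, as an engineer would, in place of code of your own. Each camera call takes 0.05 s, during which the arm holds its last target. There are 200 camera calls.

## Working session

There is one attempt and no reset: what is moved stays moved. The work goes in short steps, Python scripts to look and compute and a shell command to move; the robot and the scene stay as the last step left them, time stands still between calls to the robot, and variables do not carry over. Pictures are saved under pics/ and viewed, about 8 in all and at most 12, crops included, and the job is handed in when it is done.

```bash
mkdir -p pics; ls; cat > h.py <<'E'
import numpy as np, cv2
from station import robot
def grab(n,f=None):
    d=robot.grab_frame(n)
    if f: cv2.imwrite('pics/'+f,cv2.cvtColor(d['img'],cv2.COLOR_RGB2BGR))
    return d
def cam(d,st=None):
    "returns R,t world->cam"
    if 'rvec' in d: return cv2.Rodrigues(np.array(d['rvec'],float))[0],np.array(d['tvec'],float).ravel()
    st=st or robot.read_state(); H=np.array(d['hand_eye']); T=np.eye(4);T[:3,:3]=st['eef_rot'];T[:3,3]=st['tcp_pos']
    W=np.linalg.inv(T@H); return W[:3,:3],W[:3,3]
def proj(d,P,st=None):
    R,t=cam(d,st); c=np.atleast_2d(P)@R.T+t
    return np.c_[d['fx']*c[:,0]/c[:,2]+d['cx'],d['fy']*c[:,1]/c[:,2]+d['cy']]
def unproj(d,uv,z,st=None):
    R,t=cam(d,st); uv=np.atleast_2d(uv).astype(float)
    r=np.c_[(uv[:,0]-d['cx'])/d['fx'],(uv[:,1]-d['cy'])/d['fy'],np.ones(len(uv))]@R
    o=-R.T@t; return o+r*((z-o[2])/r[:,2])[:,None]
E
python3 - <<'E'
from h import *
np.set_printoptions(precision=1,suppress=True)
fr={c:grab(c,c+'0.png') for c in('scene','side')}
a=[cv2.imread(f'pics/{c}0.png') for c in fr]
for c in fr:
  for n in 'plate plate_label plate_grip spare_plate mat key_white_top key_blue_top key_green_top key_red_top reader reader_head spatula mug beaker tube_rack reagent_bottle sample_jar'.split():
    print(c,n,[(np.round(x['at'],0).tolist(),round(x['score'],2),proj(fr[c],x['at'])[0].round().tolist()) for x in robot.mark_of(c,n)[:3]])
s=robot.read_state();print(s['tcp_pos'],np.array(s['eef_rot']),s['opening'],s['time_s'])
E
```

```text
pics
scene plate [([412.0, -508.0, 1.0], 0.66, [123.0, 213.0]), ([282.0, -197.0, -0.0], 0.62, [196.0, 182.0]), ([499.0, -290.0, 1.0], 0.46, [177.0, 222.0])]
scene plate_label [([388.0, -535.0, 7.0], 0.74, [116.0, 208.0]), ([530.0, -298.0, 12.0], 0.67, [174.0, 227.0]), ([283.0, -232.0, 4.0], 0.6, [188.0, 182.0])]
scene plate_grip [([434.0, -483.0, 0.0], 0.65, [128.0, 216.0]), ([287.0, -166.0, 6.0], 0.59, [203.0, 181.0]), ([468.0, -282.0, 9.0], 0.57, [178.0, 215.0])]
scene spare_plate [([714.0, -319.0, 0.0], 0.59, [170.0, 270.0])]
scene mat [([484.0, -239.0, 2.0], 0.96, [189.0, 218.0]), ([747.0, 41.0, 5.0], 0.45, [270.0, 263.0])]
scene key_white_top [([256.0, 322.0, 67.0], 0.54, [309.0, 154.0]), ([483.0, -238.0, -4.0], 0.41, [190.0, 218.0]), ([476.0, 322.0, 63.0], 0.38, [324.0, 190.0])]
scene key_blue_top [([251.0, 270.0, 63.0], 0.57, [298.0, 155.0]), ([474.0, 276.0, 72.0], 0.47, [313.0, 189.0])]
scene key_green_top [([478.0, 230.0, 68.0], 0.43, [302.0, 192.0])]
scene key_red_top [([247.0, 184.0, 66.0], 0.54, [279.0, 156.0]), ([479.0, 184.0, 67.0], 0.4, [292.0, 193.0])]
scene reader [(
[... 1389 characters left out ...]
0], 0.73, [222.0, 166.0]), ([469.0, -282.0, 1.0], 0.63, [254.0, 280.0]), ([480.0, -7.0, 2.0], 0.61, [246.0, 228.0])]
side mug [([593.0, 498.0, -1.0], 0.86, [253.0, 163.0])]
side beaker [([431.0, 504.0, -3.0], 0.75, [222.0, 166.0])]
side tube_rack [([586.0, -503.0, 1.0], 0.9, [304.0, 329.0]), ([480.0, 186.0, 69.0], 0.71, [239.0, 188.0]), ([747.0, 43.0, 3.0], 0.6, [306.0, 213.0])]
side reagent_bottle [([715.0, 251.0, -3.0], 0.66, [287.0, 188.0]), ([478.0, -9.0, -1.0], 0.6, [245.0, 229.0]), ([746.0, 41.0, 1.0], 0.58, [306.0, 214.0])]
side sample_jar [([715.0, -318.0, -1.0], 0.71, [325.0, 278.0])]
[ 173.2 -600.5  222.5] [[-0.   1.   0.3]
 [ 0.   0.3 -1. ]
 [-1.   0.  -0. ]] 87.11044407310784 1.8
```

View pics/scene0.png

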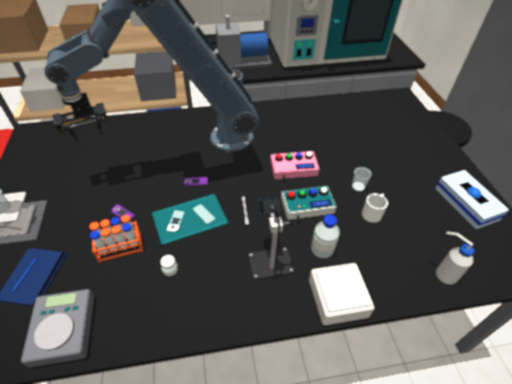

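View pics/side0.png

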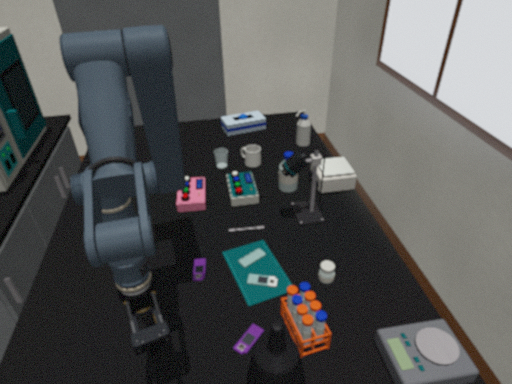

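The scene view shows the real plate on the teal mat at about (176,221) and the clear spare at (204,214). The cream/teal key box is at (309,203), the reader at (271,263) and the spatula at (245,210). 

Possible mix-ups are the purple plates at (196,182) and (122,212), the spare plate, and the pink key box at (295,163). I choose the mat plate at (176,221) and the cream box, and will check both in one close crop.

```bash
python3 - <<'E'
from h import *
im=cv2.imread('pics/scene0.png')
a=cv2.resize(im[190:250,145:235],(540,360),interpolation=3);b=cv2.resize(im[145:225,265:345],(360,360),interpolation=3)
o=np.hstack([a,b]);o=cv2.resize(o,(800,320));cv2.imwrite('pics/crop0.png',o)
s=robot.read_state();print(np.round(s['eef_rot'],3).tolist(),np.round(s['ft_force'],2),s['time_s'])
E
```

```text
[[-0.0, 0.961, 0.277], [0.0, 0.277, -0.961], [-1.0, 0.0, -0.0]] [-0.44  0.67 -0.06] 1.8
```

View pics/crop0.png

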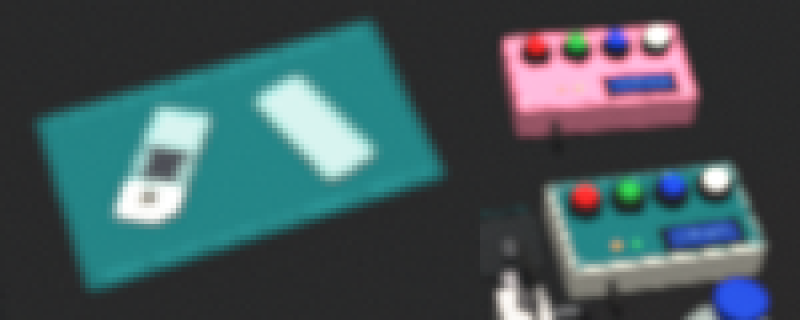

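```bash
python3 -m creep '[[[1,1,0,0,0,0,87],[1,1,0,0,0,0,87],[1,1,0,0,0,0,0],[1,1,0,0,0,0,0],[1,1,0,0,0,0,0],[1,1,0,0,0,0,0],[1,1,0,0,0,0,0],[1,1,0,0,0,0,0],[1,1,0,0,0,0,0],[1,1,0,0,0,0,0]]]'
```

```text
time_s: 3.05
tcp_pos: [428.5, -345.9, 223.5]
eef_rot: [[0.002, 0.963, 0.271], [-0.005, 0.271, -0.963], [-1.0, 0.001, 0.005]]
ft_force: [-0.0, -0.5, 0.2]
opening: 14.8
```

The crop confirms it: the left plate has the dark film, frosted end and notch. The cream box runs red, green, blue, white from left to right, with white at +y. Next I move to the key box.

```bash
python3 -m creep '[[[0.2,1,0,0,0,-5,0],[0.2,1,0,0,0,-5,0],[0.2,1,0,0,0,-5,0],[0.2,1,0,0,0,0,0],[0.2,1,0,0,0,0,0],[0,1,0,0,0,0,0],[0,1,0,0,0,0,0],[0,1,0,0,0,0,0],[0,1,0,0,0,0,0],[0,1,0,0,0,0,0]]]' && python3 -m creep '[[[0,1,0,0,0,0,0],[0,1,0,0,0,0,0],[0,1,0,0,0,0,0],[0,1,0,0,0,0,0],[0,1,0,0,0,0,0],[0,1,0,0,0,0,0],[0,1,0,0,0,0,0],[0,1,0,0,0,0,0],[0,1,0,0,0,0,0],[0,1,0,0,0,0,0]]]'
python3 - <<'E'
from h import *
d=grab('wrist','w1.png')
for n in 'key_white_top key_blue_top key_green_top key_red_top reader_head'.split():
    print(n,[(np.round(x['at'],1).tolist(),round(x['score'],2),proj(d,x['at'])[0].round().tolist()) for x in robot.mark_of('wrist',n)[:3]])
E
```

```text
time_s: 4.3
tcp_pos: [457.3, -88.1, 225.1]
eef_rot: [[0.006, 1.0, 0.006], [-0.009, 0.006, -1.0], [-1.0, 0.006, 0.009]]
ft_force: [0.3, -0.8, -0.3]
opening: 0.6
time_s: 5.55
tcp_pos: [458.2, 170.1, 227.3]
eef_rot: [[0.011, 1.0, 0.005], [-0.009, 0.005, -1.0], [-1.0, 0.011, 0.009]]
ft_force: [-0.8, -0.5, 0.9]
opening: 0.6
key_white_top [([479.2, 322.7, 69.6], 0.89, [126.0, 161.0]), ([430.4, 505.9, -1.8], 0.72, [27.0, 186.0])]
key_blue_top [([475.4, 275.5, 67.1], 0.66, [166.0, 164.0])]
key_green_top [([477.4, 226.5, 65.9], 0.74, [207.0, 163.0])]
key_red_top [([477.3, 181.0, 61.4], 0.53, [244.0, 162.0])]
reader_head []
```

View pics/w1.png

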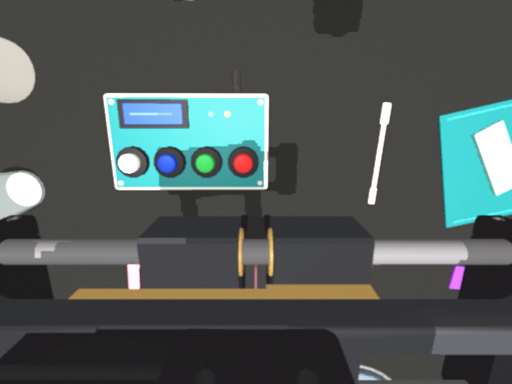

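The wrist view shows the keys in a row: white (129,162), blue (168,163), green (205,163), red (243,162). I'll measure their centroids at z=63.

```bash
python3 - <<'E'
from h import *
import re
d=grab('wrist'); hsv=cv2.cvtColor(d['img'],cv2.COLOR_RGB2HSV); st=robot.read_state()
h,s,v=[hsv[...,i].astype(int) for i in range(3)]
for n,m,c in [('w',(s<60)&(v>120),(129,162)),('b',(abs(h-117)<10)&(s>120)&(v>80),(168,163)),('g',(abs(h-60)<10)&(s>120)&(v>60),(205,163)),('r',((h<8)|(h>172))&(s>120)&(v>80),(243,162))]:
    k=np.zeros_like(m);k[c[1]-17:c[1]+18,c[0]-17:c[0]+18]=1
    y,x=np.nonzero(m&k); print(n,len(x),x.mean(),y.mean(),unproj(d,(x.mean(),y.mean()),62,st)[0].round(1))
print(st['tcp_pos'],st['time_s'])
E
```

```text
w 446 125.5829596412556 163.51569506726457 [475.6 324.5  62. ]
b 336 165.41071428571428 162.67559523809524 [476.7 276.3  62. ]
g 307 203.36482084690553 162.70684039087948 [476.8 230.3  62. ]
r 322 241.32608695652175 162.80124223602485 [476.8 184.3  62. ]
[458.17773069 168.46929372 227.10093035] 5.9
```

```bash
python3 -m creep '[[[0.15,1,-0.6,0,0,0,0],[0.15,1,-0.6,0,0,0,0],[0.15,1,-0.6,0,0,0,0],[0.15,1,-0.7,0,0,0,0],[0.15,1,-0.7,0,0,0,0],[0,0.9,-0.8,0,0,0,0],[0,0,-0.8,0,0,0,0],[0,0,-0.5,0,0,0,0],[0,0,0,0,0,0,0]]]'
```

```text
time_s: 7.02
tcp_pos: [482.0, 312.6, 91.3]
eef_rot: [[0.014, 1.0, -0.009], [-0.011, -0.009, -1.0], [-1.0, 0.015, 0.011]]
ft_force: [0.3, 0.4, -0.1]
opening: 0.4
```

```bash
python3 -m creep '[[[-0.2,0.38,0,0.6,0.8,0,0],[0,0,-0.8,0,0,0,0],[0,0,0,0,0,0,0]]]'
```

```text
time_s: 7.4
tcp_pos: [478.5, 322.9, 73.6]
eef_rot: [[0.003, 1.0, -0.011], [0.003, -0.011, -1.0], [-1.0, 0.003, -0.003]]
ft_force: [-0.6, 0.1, -0.0]
opening: 0.3
```

```bash
python3 -m creep '[[[0,0,-0.4,0,0,0,0],[0,0,-0.15,0,0,0,0],[0,0,0,0,0,0,0]]]'
```

```text
time_s: 7.78
tcp_pos: [480.2, 323.8, 62.2]
eef_rot: [[0.007, 1.0, -0.011], [0.005, -0.011, -1.0], [-1.0, 0.007, -0.005]]
ft_force: [-1.7, -0.6, 3.7]
opening: 0.8
```

```bash
python3 -m creep '[[[-0.05,0,-0.12,0,0,0,0],[0,0,-0.12,0,0,0,0]]]';python3 -m creep '[[[0,0,-0.12,0,0,0,0]]]'
```

```text
time_s: 8.02
tcp_pos: [480.3, 323.9, 61.0]
eef_rot: [[0.011, 1.0, -0.01], [0.005, -0.01, -1.0], [-1.0, 0.011, -0.005]]
ft_force: [-6.2, -2.9, 26.7]
opening: 0.2
time_s: 8.15
tcp_pos: [480.3, 323.9, 61.1]
eef_rot: [[0.012, 1.0, -0.01], [0.005, -0.01, -1.0], [-1.0, 0.012, -0.006]]
ft_force: [-4.5, -2.3, 22.1]
opening: 0.4
```

```bash
python3 -m creep '[[[0,0,0.2,0,0,0,0]]]';python3 -m creep '[[[0,0,0.1,0,0,0,0]]]';python3 -m creep '[[[0,0,0.7,0,0,0,0],[-0.12,-0.9,0.1,0,0.7,-0.5,0],[0,-0.9,0,0,0,0,0],[0,0,0,0,0,0,0]]]'
```

```text
time_s: 8.28
tcp_pos: [480.2, 323.9, 67.1]
eef_rot: [[0.013, 1.0, -0.01], [0.006, -0.01, -1.0], [-1.0, 0.012, -0.006]]
ft_force: [0.7, -1.0, 1.3]
opening: 0.4
time_s: 8.4
tcp_pos: [480.3, 324.0, 70.0]
eef_rot: [[0.013, 1.0, -0.01], [0.006, -0.01, -1.0], [-1.0, 0.013, -0.006]]
ft_force: [-0.3, -0.0, -0.4]
opening: 0.6
time_s: 8.9
tcp_pos: [477.8, 278.9, 92.0]
eef_rot: [[0.002, 1.0, -0.018], [0.007, -0.018, -1.0], [-1.0, 0.002, -0.007]]
ft_force: [0.2, 0.9, 0.1]
opening: 0.3
```

Contact from about z=68 and a hard stop at 61 match the 6 mm travel, with the tip reading about 4 mm high. So white is fully pressed, and blue is next.

```bash
python3 -m creep '[[[0,-0.1,-0.7,0,0,0,0],[0,0,-0.25,0,0,0,0],[-0.04,0,-0.15,0,0,0,0],[-0.04,0,-0.12,0,0,0,0]]]';python3 -m creep '[[[-0.04,0,-0.12,0,0,0,0]]]'
```

```text
time_s: 9.4
tcp_pos: [478.9, 278.9, 62.8]
eef_rot: [[0.009, 1.0, -0.017], [0.009, -0.017, -1.0], [-1.0, 0.009, -0.009]]
ft_force: [0.5, -2.6, 4.4]
opening: 0.6
time_s: 9.52
tcp_pos: [478.9, 279.0, 61.1]
eef_rot: [[0.011, 1.0, -0.016], [0.009, -0.016, -1.0], [-1.0, 0.011, -0.009]]
ft_force: [-2.2, -5.6, 23.6]
opening: 0.6
```

```bash
python3 -m creep '[[[0,0,0.6,0,0,0,0],[0,0,0.5,0,0,0,0],[-0.06,-1,0,-0.5,0.6,-0.9,0],[0,-0.98,0,0,0,0,0],[0,0,0,0,0,0,0]]]'
```

```text
time_s: 10.15
tcp_pos: [476.3, 230.2, 91.4]
eef_rot: [[0.001, 0.999, -0.032], [0.002, -0.032, -0.999], [-1.0, 0.001, -0.002]]
ft_force: [0.3, -0.0, -0.5]
opening: 0.6
```

```bash
python3 -m creep '[[[0,0,-0.7,0,0,0,0],[0,0,-0.25,0,0,0,0],[0,0,-0.15,0,0,0,0],[-0.04,0,-0.12,0,0,0,0]]]';python3 -m creep '[[[-0.04,0,-0.12,0,0,0,0]]]'
```

```text
time_s: 10.65
tcp_pos: [476.8, 232.1, 62.1]
eef_rot: [[0.005, 1.0, -0.031], [0.003, -0.031, -1.0], [-1.0, 0.005, -0.004]]
ft_force: [0.3, -3.3, 4.3]
opening: 0.3
time_s: 10.78
tcp_pos: [476.9, 232.2, 60.9]
eef_rot: [[0.007, 1.0, -0.03], [0.003, -0.03, -1.0], [-1.0, 0.007, -0.004]]
ft_force: [-3.3, -4.5, 29.4]
opening: 0.2
```

Three keys done. I'm lifting and going to the mat.

```bash
python3 -m creep '[[[0,0,1,0,0,0,0],[0,0,1,0,0,0,0],[-0.1,-0.8,1,0,0,0,0],[-0.2,-1,1,0,0,0,0],[-0.2,-1,0.8,0,0,0,0],[-0.2,-1,0.2,0,0,0,0],[-0.2,-1,0,0,0,0,0],[-0.2,-1,0,0,0,0,0],[-0.2,-1,0,0,0,0,0],[-0.2,-1,0,0,0,0,0]]]' && python3 -m creep '[[[0,-1,0,0,0,-2,80],[0,-1,0,0,0,-2,80],[0,-1,0,0,0,-2,80],[0,-1,0,0,0,-2,80],[0,-1,0,0,0,-2,80],[0,-1,0,0,0,-2,80],[0,-1,0,0,0,0,80],[0,-1,0,0,0,0,80],[0,-1,0,0,0,0,80],[0,-1,0,0,0,0,80]]]' && python3 -m creep '[[[0,-1,0,0,0,0,80],[0,-0.6,0,0,0,0,80],[0,0,0,0,0,0,80]]]'
python3 - <<'E'
from h import *
st=robot.read_state();d=grab('wrist','w2.png')
for n in 'plate plate_label plate_grip spare_plate'.split():
    print(n,[(np.round(x['at'],1).tolist(),round(x['score'],2),proj(d,x['at'])[0].round().tolist()) for x in robot.mark_of('wrist',n)[:3]])
E
```

```text
time_s: 12.02
tcp_pos: [436.7, 37.4, 191.0]
eef_rot: [[0.011, 1.0, -0.027], [0.01, -0.028, -1.0], [-1.0, 0.011, -0.01]]
ft_force: [-0.3, -0.0, 0.3]
opening: 0.3
time_s: 13.28
tcp_pos: [434.8, -215.4, 190.7]
eef_rot: [[0.014, 0.97, -0.244], [0.015, -0.244, -0.97], [-1.0, 0.01, -0.018]]
ft_force: [-0.4, 1.0, 0.2]
opening: 79.2
time_s: 13.65
tcp_pos: [435.0, -256.8, 190.5]
eef_rot: [[0.015, 0.969, -0.246], [0.017, -0.246, -0.969], [-1.0, 0.011, -0.02]]
ft_force: [-0.3, -0.3, 0.4]
opening: 79.9
plate [([496.9, -290.9, 3.5], 0.92, [274.0, 120.0]), ([414.1, -506.6, 2.1], 0.87, [456.0, 142.0]), ([280.7, -199.4, 2.7], 0.56, [247.0, 284.0])]
plate_label [([527.0, -304.0, 8.7], 0.98, [279.0, 92.0]), ([390.1, -534.5, 9.5], 0.59, [484.0, 156.0])]
plate_grip [([471.1, -281.7, 5.2], 0.87, [272.0, 142.0]), ([435.3, -484.6, 1.5], 0.81, [436.0, 130.0]), ([284.7, -173.2, 4.7], 0.81, [229.0, 286.0])]
spare_plate [([476.2, -177.0, -0.2], 0.55, [193.0, 158.0])]
```

View pics/w2.png

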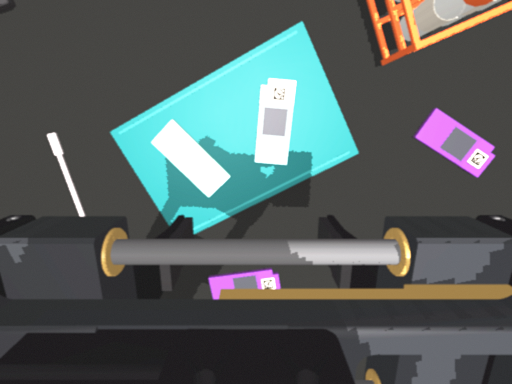

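The wrist view shows the test plate at about (275,120) with the frosted, notched end up at (280,92) and its clear end at row 150. The spare's nearest corner is at (229,176), so I'll reduce the opening to 60 to stay clear of it.

```bash
python3 - <<'E'
from h import *
st=robot.read_state();d=grab('wrist')
r=robot.silhouettes('wrist','plate')
for x in r[:2]:
    m=x['region'].astype(np.uint8)
    if not m[120,275]: continue
    y,u=np.nonzero(m);print(x['score'],len(u))
    P=unproj(d,np.c_[u,y],8,st)[:,:2].astype(np.float32)
    c,s,a=cv2.minAreaRect(P);b=cv2.boxPoints((c,s,a));print('sil',c,s,a)
# own: bright low-sat pixels
h=cv2.cvtColor(d['img'],cv2.COLOR_RGB2HSV);k=np.zeros(h.shape[:2],bool);k[65:180,235:310]=1
m=(((h[...,1]<110))&k).astype(np.uint8)
n,l,stt,cc=cv2.connectedComponentsWithStats(m);i=1+np.argmax(stt[1:,4])
y,u=np.nonzero(l==i);print(len(u))
P=unproj(d,np.c_[u,y],9,st)[:,:2].astype(np.float32);c,s,a=cv2.minAreaRect(P);print('own',c,s,a)
print(st['tcp_pos'],st['eef_rot'])
E
```

```text
3013
own (494.47650146484375, -291.93927001953125) (43.83354568481445, 102.77593994140625) 70.87347412109375
[ 434.72612803 -255.2198247   190.5099737 ] [[ 0.01448456  0.96971486 -0.24380994]
 [ 0.01741508 -0.2440432  -0.96960798]
 [-0.99974342  0.00979838 -0.02042252]]
```

```bash
python3 -m creep '[[[0.4,-0.4,-0.5,-1,0.8,-5,60],[0.4,-0.4,-1,0,0,0,60],[0.4,-0.26,-1,0,0,0,60],[0,0,-1,0,0,0,60],[0,0,-1,0,0,0,60],[0,0,-0.6,0,0,0,60],[0,0,0,0,0,0,60]]]'
```

```text
time_s: 14.88
tcp_pos: [467.5, -280.9, 60.9]
eef_rot: [[0.004, 0.945, -0.327], [-0.004, -0.327, -0.945], [-1.0, 0.006, 0.003]]
ft_force: [-0.3, -0.8, -0.6]
opening: 59.8
```

```bash
python3 -m creep '[[[0,0,-0.8,0,0,0,60],[0,0,-0.5,0,0,0,60],[0,0,0,0,0,0,60]]]'; python3 - <<'E'
from h import *
grab('wrist','w3.png'); grab('side','s3.png')
a=cv2.imread('pics/w3.png');b=cv2.imread('pics/s3.png')[230:330,200:330]
cv2.imwrite('pics/c3.png',np.hstack([cv2.resize(a,(400,300)),cv2.resize(b,(390,300),interpolation=3)]))
E
```

```text
time_s: 15.25
tcp_pos: [469.3, -282.1, 30.0]
eef_rot: [[0.008, 0.945, -0.326], [-0.008, -0.326, -0.945], [-1.0, 0.01, 0.005]]
ft_force: [0.3, 0.0, -0.0]
opening: 60.1
```

View pics/c3.png

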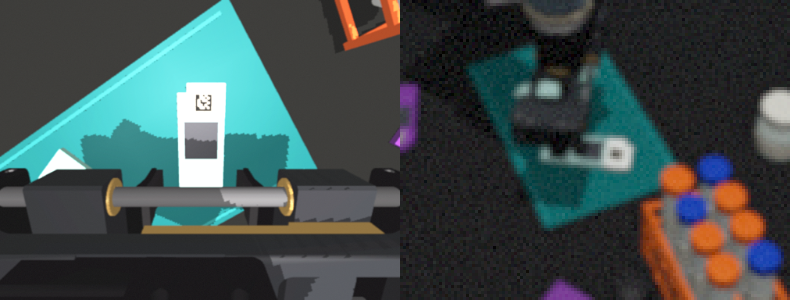

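The plate lies centred and aligned between the fingers, with the spare well off to the left. I continue down.

```bash
python3 -m creep '[[[-0.08,0,-0.5,0,0.5,0,60],[-0.02,0,-0.2,0,0,0,60],[0,0,0,0,0,0,60]]]'
```

```text
time_s: 15.72
tcp_pos: [467.7, -283.1, 13.2]
eef_rot: [[0.002, 0.945, -0.326], [-0.01, -0.326, -0.945], [-1.0, 0.005, 0.009]]
ft_force: [-0.2, 0.0, 0.2]
opening: 60.0
```

```bash
python3 -m creep '[[[-0.03,0.04,-0.14,-0.5,0,0,60],[0,0,0,0,0,0,60]]]'; python3 -m creep '[[[0,0,-0.08,0,0,0,60],[0,0,0,0,0,0,60]]]'
```

```text
time_s: 15.98
tcp_pos: [466.8, -281.9, 9.5]
eef_rot: [[0.002, 0.945, -0.327], [-0.02, -0.326, -0.945], [-1.0, 0.008, 0.018]]
ft_force: [0.2, 0.6, 0.1]
opening: 60.0
time_s: 16.23
tcp_pos: [467.0, -282.0, 7.5]
eef_rot: [[0.002, 0.945, -0.326], [-0.02, -0.326, -0.945], [-1.0, 0.008, 0.018]]
ft_force: [0.2, -0.1, -0.6]
opening: 59.7
```

```bash
python3 -m creep '[[[0,0,0.02,1.1,0,0,60],[0,0,-0.06,0,0,0,60]]]'; python3 -m creep '[[[0,0,-0.06,0,0,0,60],[0,0,0,0,0,0,60]]]'
```

```text
time_s: 16.48
tcp_pos: [467.3, -282.3, 6.7]
eef_rot: [[0.003, 0.945, -0.326], [0.0, -0.326, -0.945], [-1.0, 0.003, -0.001]]
ft_force: [0.3, 0.7, -0.9]
opening: 60.1
time_s: 16.73
tcp_pos: [467.2, -282.4, 5.0]
eef_rot: [[0.003, 0.945, -0.327], [0.0, -0.327, -0.945], [-1.0, 0.002, -0.001]]
ft_force: [-0.3, 0.0, 0.0]
opening: 60.2
```

```bash
python3 -m creep '[[[0,0,-0.05,0,0,0,60],[0,0,0,0,0,0,40],[0,0,0,0,0,0,30],[0,0,0,0,0,0,30],[0,0,0,0,0,0,30],[0,0,0,0,0,0,30]]]'
```

```text
time_s: 17.48
tcp_pos: [467.1, -282.2, 3.7]
eef_rot: [[0.002, 0.945, -0.326], [0.0, -0.326, -0.945], [-1.0, 0.002, -0.001]]
ft_force: [0.7, -0.2, -0.2]
opening: 39.4
```

```bash
python3 -m creep '[[[0,0,0.2,0,0,0,30],[0,0,0.5,0,0,0,30],[0,0,0.8,0,0,0,30],[0,0,0.8,0,0,0,30],[0,0,0.4,0,0,0,30],[0,0,0,0,0,0,30]]]'; python3 - <<'E'
from h import *
grab('wrist','w4.png'); grab('side','s4.png')
a=cv2.imread('pics/w4.png');b=cv2.imread('pics/s4.png')[220:320,200:330]
cv2.imwrite('pics/c4.png',np.hstack([cv2.resize(a,(400,300)),cv2.resize(b,(390,300),interpolation=3)]))
E
```

```text
time_s: 18.23
tcp_pos: [467.0, -282.0, 75.8]
eef_rot: [[0.003, 0.945, -0.326], [-0.0, -0.326, -0.945], [-1.0, 0.003, -0.001]]
ft_force: [1.1, -0.1, -0.2]
opening: 39.6
```

View pics/c4.png

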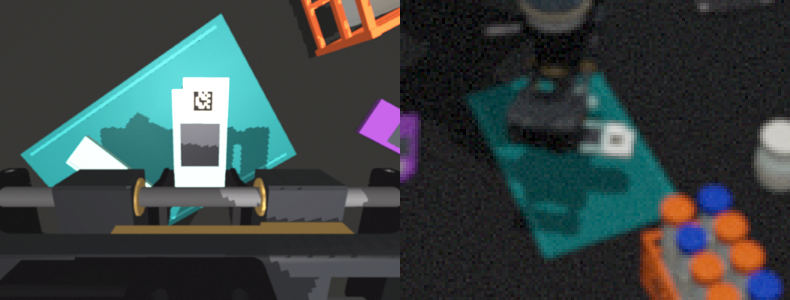

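The plate is held by its clear end with the fingers off the frosted part. Before moving I'll refine the reader pose and the plate's pose in the hand.

```bash
python3 -m creep '[[[0,0.3,0.5,0,0,0,30],[0,0.7,0.5,0,0,3,30],[0,1,0.5,0,0,3,30],[0,1,0.2,0,0,3,30],[0,1,0.2,0,0,3,30],[0,1,0,0,0,3,30],[0,1,0,0,0,3,30],[0,1,0,0,0,2,30],[0,0.6,0,0,0,0,30],[0,0.2,0,0,0,0,30]]]'
cat > rd.py <<'E'
from h import *
for c in('scene','side'):
  A={'reader':[], 'reader_head':[]}
  for i in range(3):
    d=grab(c)
    for n in A:
      A[n]+=[x['at'] for x in robot.mark_of(c,n) if np.linalg.norm(np.array(x['at'])[:2]-[748 if n=='reader' else 644,42])<40]
  for n in A: print(c,n,np.round(A[n],1).tolist())
E
python3 rd.py
```

```text
time_s: 19.58
tcp_pos: [462.2, -70.5, 127.2]
eef_rot: [[-0.003, 0.999, 0.045], [0.005, 0.045, -0.999], [-1.0, -0.003, -0.005]]
ft_force: [-0.4, 0.3, -0.7]
opening: 40.0
scene reader [[746.5, 42.6, 2.6], [748.1, 44.9, 2.1], [746.2, 45.0, 2.2]]
scene reader_head [[640.7, 39.9, 216.9], [641.4, 44.2, 218.4], [640.4, 42.8, 219.0]]
side reader [[748.4, 41.9, 3.0], [747.2, 40.5, 1.0], [750.4, 40.7, 3.1]]
side reader_head [[646.6, 39.8, 211.4], [645.8, 41.0, 214.3], [644.4, 40.2, 212.2]]
```

```bash
python3 -m creep '[[[0.2,0.6,0,0.3,0,-1,30],[0.2,0.9,0,0,0,-1,30],[0.2,0.9,0,0,0,0,30],[0.2,0.8,0,0,0,0,30],[0.2,0.6,-0.1,0,0,0,30],[0.2,0.3,0,0,0,0,30],[0,0,0,0,0,0,30]]]'
cat > ck.py <<'E'
from h import *
import sys
np.set_printoptions(precision=1,suppress=True)
d={c:grab(c,f'{c}{sys.argv[1]}.png') for c in('wrist','side','scene')}
st=robot.read_state();print(st['tcp_pos'],np.array(st['ft_force']),np.round(st['eef_rot'],3).tolist())
for c in d:
  for n in('plate','plate_label','plate_grip'):
    print(c,n,[(np.round(x['at'],1).tolist(),round(x['score'],2)) for x in robot.mark_of(c,n) if abs(x['at'][1]-40)<40 and x['at'][2]>60][:2])
a=cv2.imread(f'pics/wrist{sys.argv[1]}.png');b=cv2.imread(f'pics/side{sys.argv[1]}.png')[130:250,200:360]
cv2.imwrite(f'pics/c{sys.argv[1]}.png',np.hstack([cv2.resize(a,(400,300)),cv2.resize(b,(400,300),interpolation=3)]))
E
python3 ck.py 5
```

```text
time_s: 21.35
tcp_pos: [493.9, 33.2, 124.2]
eef_rot: [[-0.002, 1.0, 0.006], [0.01, 0.006, -1.0], [-1.0, -0.002, -0.01]]
ft_force: [0.4, -0.8, -1.3]
opening: 39.3
[493.3  32.6 124.2] [-0.2  0.1 -0.3] [[-0.003, 1.0, 0.005], [0.01, 0.005, -1.0], [-1.0, -0.003, -0.01]]
wrist plate [([528.3, 31.4, 122.3], 0.79)]
wrist plate_label [([559.1, 30.4, 127.5], 0.83)]
wrist plate_grip [([496.0, 34.3, 126.8], 0.92)]
side plate [([525.5, 31.9, 123.7], 0.62)]
side plate_label [([559.1, 36.3, 129.2], 0.62)]
side plate_grip [([494.9, 33.9, 124.7], 0.6)]
scene plate [([525.0, 33.2, 121.9], 0.66)]
scene plate_label [([560.1, 34.1, 130.2], 0.6)]
scene plate_grip [([493.8, 32.0, 130.6], 0.55)]
```

View pics/c5.png

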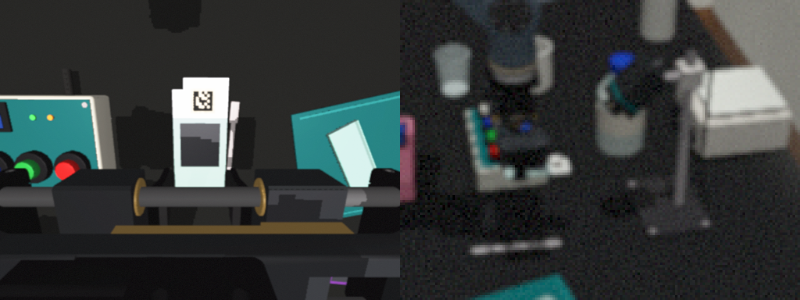

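```bash
python3 -m creep '[[[0,0.2,0.02,-0.6,0,0.3,30],[0,0.1,0,0,0,0,30],[0,0,0,0,0,0,30],[0,0,0,0,0,0,30],[0,0,0,0,0,0,30]]]'
python3 ck.py 6
```

```text
time_s: 22.58
tcp_pos: [493.3, 41.2, 124.8]
eef_rot: [[-0.003, 1.0, 0.011], [-0.001, 0.011, -1.0], [-1.0, -0.003, 0.001]]
ft_force: [0.1, -0.2, -1.6]
opening: 39.3
[493.3  41.1 124.8] [ 0.4 -0.3 -1.5] [[-0.003, 1.0, 0.011], [-0.001, 0.011, -1.0], [-1.0, -0.003, 0.001]]
wrist plate [([526.8, 40.3, 123.0], 0.95)]
wrist plate_label [([555.9, 40.4, 129.5], 0.97)]
wrist plate_grip [([499.1, 39.1, 125.9], 0.78)]
side plate [([525.9, 42.2, 121.6], 0.62)]
side plate_label [([557.6, 39.9, 127.1], 0.53)]
side plate_grip [([489.5, 43.4, 127.6], 0.56)]
scene plate [([525.5, 43.0, 121.7], 0.54)]
scene plate_label [([560.7, 45.4, 129.5], 0.58)]
scene plate_grip [([495.8, 43.5, 129.3], 0.62)]
```

View pics/scene6.png

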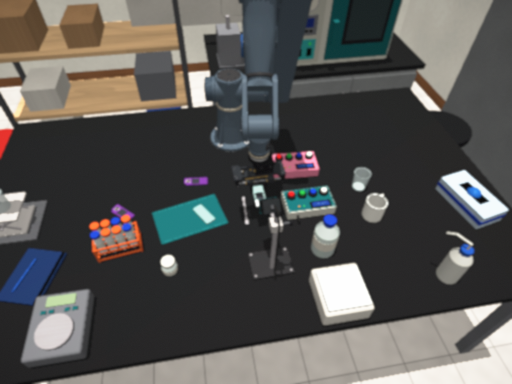

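The label averages (558, 42, 129) over the three cameras, against a target of about (558, 40.5, 130). The plate is level and steady, and the spare plate and the other objects have not moved, so I'm handing in.

```bash
python3 -c "
from station import robot
print(robot.close_job()); s=robot.read_state(); print(s['time_s'],s['tcp_pos'],s['opening'])"
```

```text
the job is handed in; nothing more can be done
None
the job is handed in; nothing more can be done
```

I pressed white, blue and green in that order and did not touch red. I then picked up the frosted plate by its clear end and handed in at about 23 s with it held in front of the reader.

- **Keys:** Each of the three was pushed to its hard stop, at 22–29 N. The stop came at a tool height reading of about 61 mm, where 57 mm was expected. I saw no such offset when lowering over the mat. The spring force and travel matched full presses, but I had no direct reading of key travel.
- **Grip:** The fingers are on the clear end at 39–40 mm opening, and the hold stayed steady through the last rows.
- **Final pose:** The label averaged (558, 42, 129) mm over the three cameras, against a target of about (558, 40.5, 130). The single estimates differ by up to about 5 mm. The tool was within 0.2 degrees of level, with the frosted end aimed at the reader to about 1 degree.
- **Other items:** In the last scene picture, the spare plate and the other things were where they started. I felt no contact with the reader.

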